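# Put out the full jar, not the display dummy

## Robot

A 6-joint arm with a two-finger parallel gripper is mounted at the origin on a cart in front of the work surface, level with it; the furniture and walls round the work are solid. World frame = base frame: x ahead of the robot, y to its left, z up, the work surface at z = 0. Lengths are in mm, angles in rad, forces in N, time in s.
With the tool pointing down it reaches from about 350 to 975 mm from the base axis. Payload 7.1 kg.
Tool frame: the origin (TCP) lies at the very end of the fingers, on their centre line; the grasp point (between the pads) lies ctrl.hold_point_z behind it (ctrl.hold_point_z is the distance from the TCP to the grasp point, in mm); z points along the fingers, y is the line along which they close (so a half turn about z gives the same grasp; the last joint's range is limited). The gripper opens to 88 mm and grips with 3 to 60 N. Pads are 20 mm wide; open, the fingers measure 115 mm over their backs; the gripper's body (75 mm by 178 mm) begins 61 mm behind the grasp point.
Start: joints at [-1.161, 0.423, 1.63, -0, 1.089, -0.019], TCP at [259.877, -568.391, 192.775] pointing down, gripper open.
Joint ranges: [-3, 3], [-0.9, 2.11], [0.09, 2.58], [-1.31, 4.45], [0.11, 2.69], [-2.54, 2.54]. Speed limits (rad/s): [2.39, 2.39, 3.01, 3.14, 3.14, 3.14].

## Interface

Orientations are given as a rotation vector (axis times angle).
In Python, from workcell import ctrl gives the robot as it stands. The module is installed in compiled form; this text tells all that it offers.
- The arm moves only by the shell command python3 -m creep 'ROWS'. ROWS is JSON, a list of rows, each an object with "translation": the shift along the tool's x, y, z in mm, a list of three; "angular": the turn, a rotation vector about the tool's x, y, z in rad, a list of three; "jaw": the opening, from 0 (shut) to 1 (fully open). A call has exactly 8 rows; each row is the pose to reach, as a shift and turn from the pose commanded when the call began, along the tool's axes at that moment; what a row does not reach only later rows make up. A row lasts 1/8 s, in which the tool goes at most 62.5 mm and 10.7 degrees, less where a joint would pass 70% of its speed; a pose out of reach is approached as far as the arm can. A call with a gripper value outside its range is refused whole. The fingers move at their own pace and stop on an object; the grip force is fixed at half the most. Time passes only in rows, so rows that repeat a pose let the fingers close, or fill a call up. It gives the time, the measured TCP pose, the force, the opening and the grip force at its end, in the units of the state.
- ctrl.get_obs(): the state, without advancing time (a new reading comes with each control period).
- ctrl.get_image(name): name is "scene" or "top"; returns the picture (384x512x3 uint8, red, green, blue); there is no depth.
- ctrl.camera_info(name): a dict with "camera_matrix" (3x3 intrinsics, pixels), "world_from_camera" (4x4, takes a point from camera to world coordinates). Camera axes: x right, y up, looking along -z (the intrinsics and any distortion apply to the point x, -y, -z); pixel columns grow to the right and rows downward; lengths in mm; the calibration is good to about 2 mm. A picture is of the moment at which its call begins. camera_info takes no time and is no camera call.
- ctrl.close_job(): hands the job in; it is judged then, once.
Trained networks look in the newest picture that a camera, given by its name, has taken for a name from the list of things; names that differ only in an ending like _2 or _b are one class to them, and where a whole thing is asked for, a point or a joint stands for the part that bears it (a point fixed in the world has none). Each returns a list of dicts, best first, with "score" (0 to 1); they miss things now and then, are a little off and sometimes report something else, mostly with a low value. They report only what shows in the picture. A call takes as long as a camera call. They do not tell look-alikes from the thing itself.
- ctrl.look_for(camera, label): "rect" ([left, top, right, bottom] in pixels, round what is visible of it).
The state is a dict: "t": time; "qpos": joint angles; "qvel": joint speeds; "joint_torque": joint torques, N m; "ee_pos": TCP position; "orientation": TCP orientation; "ft_force": force on the tool from outside, world axes, zero at the start; "moment": the same for the moment, N m; "width": finger opening in mm; "grasp_force": force on a finger pad.
Only numpy, scipy, OpenCV 4.12 (cv2) and the standard library are available. Lean on these libraries where they do the work, as an engineer would, in place of code of your own. Each camera call takes 0.05 s, during which the arm holds its last target. There are 200 camera calls.

## Task

One of the two identical red-lidded jars of spread is a hollow display dummy, the other is full. Feel by lifting which one is the heavy, full jar and set it down upright, wholly on the small round dark wooden board. The dummy must end standing upright on the marble about where it stood; do not drop either jar or knock it over, and leave the silver-lidded jam jar, pepper mill and salt shaker behind them alone.

Things in the scene. Friction and masses are not known exactly. Their poses are not given: they have to be found in the camera images.
- jar_a_grip (a point): one of two look-alike glass jars of spread, red lid, paper label; 58 to 62 mm across, 86 mm tall, loose on the marble. One is full, 0.4 to 0.52 kg; the other a hollow dummy, 0.09 to 0.12 kg; neither look, name nor place tells which. The point lies on the axis 60 mm above the underside, 26 mm below the lid's top: grip there (lower, a gripper body may jam on the lid); z up along the jar
- jar_b_grip (a point): one of two look-alike glass jars of spread, red lid, paper label; 58 to 62 mm across, 86 mm tall, loose on the marble. One is full, 0.4 to 0.52 kg; the other a hollow dummy, 0.09 to 0.12 kg; neither look, name nor place tells which. The point lies on the axis 60 mm above the underside, 26 mm below the lid's top: grip there (lower, a gripper body may jam on the lid); z up along the jar
- board_top (a point): round dark wooden serving board, 116 mm across and 12 mm thick, fixed on the marble, with a thin lighter ring near its rim; the point is the centre of its top face, 12 mm above the marble. It may lie left or right of the two jars or between them, at least 90 mm from their centres
- jam: jam jar with a silver lid and pink filling, 62 mm across, 99 mm tall; loose bystander in the row behind the work, the three in any order; origin at the centre of its underside, z up
- mill: wooden pepper mill, 58 mm across, 150 mm tall; loose bystander in the row behind the work, the three in any order; origin at the centre of its underside, z up
- salt: glass salt shaker, 44 mm across, 90 mm tall; loose bystander in the row behind the work, the three in any order; origin at the centre of its underside, z up
Not all that is in view belongs to the job. What is shaped like the part that bears jar_a_grip but turquoise is not meant.

How it is judged:
By the outcome, as a careful person would: the job done as asked, in the order asked, and still so for the second after the job is handed in, with the robot touching nothing.
It also fails if it takes over 64 s, if anything falls off the work surface, if the arm or the gripper's body presses on something with over 40 N, if the wrist force passes 120 N, or if a joint passes its speed limit or range.

## Working session

There is one attempt and no reset: what is moved stays moved. The work goes in short steps, Python scripts to look and compute and a shell command to move; the robot and the scene stay as the last step left them, time stands still between calls to the robot, and variables do not carry over. Pictures are saved under pics/ and viewed, at most 10 in all, crops included, and the job is handed in when it is done.

```bash
mkdir -p pics; cat > h.py <<'E'
import numpy as np, cv2
from workcell import ctrl
def ray(cam,u,v):
    c=ctrl.camera_info(cam);K=np.array(c["camera_matrix"]);T=np.array(c["world_from_camera"])
    d=np.linalg.solve(K,[u,v,1.]);d=T[:3,:3]@(d*[1,-1,-1]);return T[:3,3],d
def at_z(cam,u,v,z):
    o,d=ray(cam,u,v);return o+d*(z-o[2])/d[2]
def proj(cam,p):
    c=ctrl.camera_info(cam);K=np.array(c["camera_matrix"]);T=np.array(c["world_from_camera"])
    q=T[:3,:3].T@(np.array(p)-T[:3,3]);q=K@(q*[1,-1,-1]);return q[:2]/q[2]
E
python3 - <<'E'
from h import *
a=ctrl.get_image("scene");b=ctrl.get_image("top")
for n,i in(("scene",a),("top",b)): cv2.imwrite(f"pics/{n}0.png",i[:,:,::-1])
for c in("scene","top"):
  print(c,ctrl.camera_info(c))
  for l in("jar_a_grip","board_top","jam","mill","salt"):
    print(c,l,[(np.round(r["rect"]).tolist(),round(r["score"],2)) for r in ctrl.look_for(c,l)])
o=ctrl.get_obs();print(o,ctrl.hold_point_z)
E
```

```text
scene {'camera_matrix': array([[376.13330918,   0.        , 252.09493406],
       [  0.        , 376.13330918, 195.21172607],
       [  0.        ,   0.        ,   1.        ]]), 'world_from_camera': array([[-6.61071798e-01,  5.47041158e-01, -5.13546541e-01,
         2.13728573e+02],
       [-7.50147323e-01, -4.96653225e-01,  4.36594283e-01,
         4.92632417e+02],
       [-1.62195034e-02,  6.73855730e-01,  7.38684900e-01,
         6.96843598e+02],
       [ 0.00000000e+00,  0.00000000e+00,  0.00000000e+00,
         1.00000000e+00]])}
scene jar_a_grip [([164.0, 204.0, 199.0, 248.0], 0.95), ([283.0, 171.0, 310.0, 208.0], 0.6)]
scene board_top [([242.0, 212.0, 293.0, 255.0], 0.77)]
scene jam [([235.0, 156.0, 260.0, 197.0], 0.68)]
scene mill [([195.0, 168.0, 226.0, 217.0], 0.59)]
scene salt [([268.0, 144.0, 285.0, 178.0], 0.92)]
top {'camera_matrix': array([[384.45924219,   0.        , 254.32986491],
       [  0.        , 384.45924219, 192.12180618],
       [  0.        ,   0.        ,   1.        ]]), 'world_from_camera': array([[-1.88512426e-02,  9.91715463e-01, -1.27063258e-01,
    
[... 549 characters left out ...]
rray([-1.16096677e+00,  4.23068419e-01,  1.62992571e+00, -2.22839699e-05,
        1.08858366e+00, -1.89726926e-02]), 'qvel': array([ 5.96033122e-04,  5.34571075e-04,  1.08638070e-03,  8.39866722e-04,
        6.63412626e-04, -2.88059469e-05]), 'joint_torque': array([ 2.45895462e-03, -5.44299102e+01, -2.73932952e+01,  6.43773121e-02,
        1.70397176e-02, -3.03529362e-05]), 'ee_pos': array([ 259.88706903, -568.37869576,  192.78467437]), 'orientation': array([ 3.06964126e+00,  6.68424431e-01, -2.58871442e-05]), 'ft_force': array([ 0.69849144,  0.04509335, -0.25210698]), 'moment': array([ 0.02431761, -0.06147246, -0.02229276]), 'grasp_force': 0.0, 'width': 87.95495158402126} 18.700000000000003
```

View pics/scene0.png

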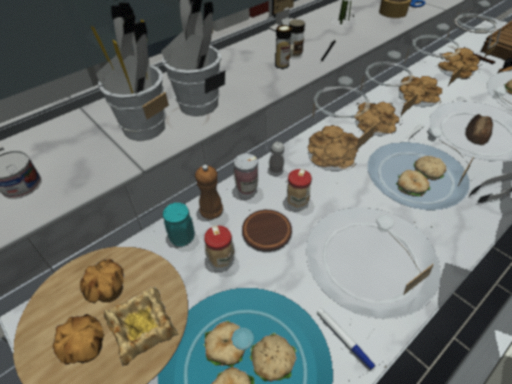

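View pics/top0.png

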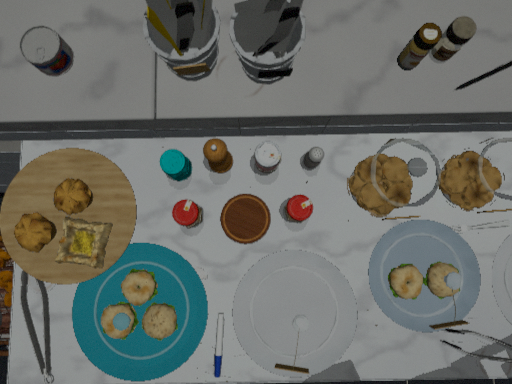

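Candidates in the top picture are red lids at (186,212) and (298,208) and a turquoise look-alike at (176,165). The detector's best scene hit, at (181,226), is that turquoise one, so it's rejected. The description fits the two red-lidded jars. The board is at (245,219), between them.

```bash
python3 - <<'E'
from h import *
im=cv2.imread("pics/top0.png");sc=cv2.imread("pics/scene0.png")
from scipy.optimize import least_squares
for n,i in(("top",im),("scene",sc)):
  h=cv2.cvtColor(i,cv2.COLOR_BGR2HSV)
  m=(((h[...,0]<7)|(h[...,0]>172))&(h[...,1]>150)&(h[...,2]>90)).astype(np.uint8)
  m=cv2.morphologyEx(m,cv2.MORPH_CLOSE,np.ones((5,5)))
  k,l,s,c=cv2.connectedComponentsWithStats(m)
  for j in range(1,k):
    if s[j,4]>60:
      print(n,s[j],c[j],at_z(n,*c[j],86 if n=="top" else 82).round(1))
# board
print("board",at_z("top",245,219,12).round(1),at_z("scene",267,230,12).round(1))
for r in([203,138,232,176],[255,144,282,174],[306,149,325,174],[160,149,192,181]):
  print(at_z("top",(r[0]+r[2])/2,(r[1]+r[3])/2,60).round(0))
a=cv2.resize(im[120:260,140:350],None,fx=3.5,fy=3.5,interpolation=cv2.INTER_CUBIC)
cv2.imwrite("pics/crop.png",a)
E
```

```text
top [287 195  25  26 433] [298.50577367 207.65819861] [607.6  15.5  86. ]
top [173 200  25  25 437] [184.62471396 213.01601831] [600.8 256.3  86. ]
scene [289 171  21  15 212] [299.04245283 178.77830189] [607.   15.5  82. ]
scene [206 227  24  21 349] [217.6504298  238.17765043] [600.1 257.6  82. ]
board [590.1 130.9  12. ] [586.8 133.5  12. ]
[726. 189.  60.]
[719.  75.  60.]
[712. -29.  60.]
[710. 281.  60.]
```

View pics/crop.png

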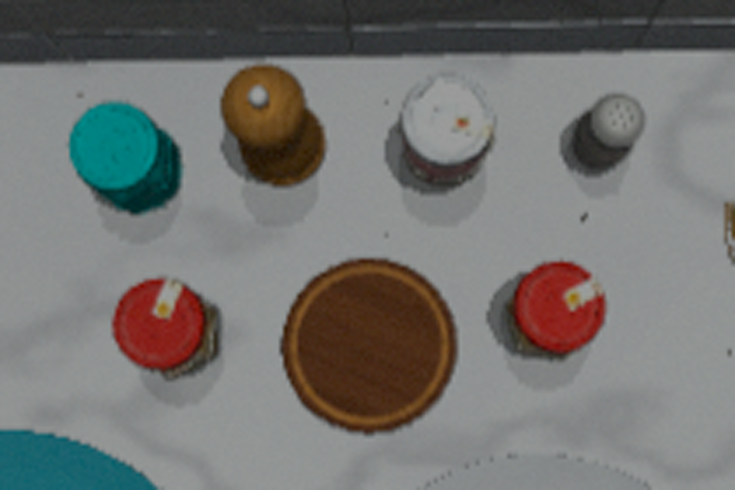

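The crop shows red lids centred at about (186,212.5) and (299.7,208), with the board at (245.4,218.6). That puts the right jar at about (607,13.5), the left jar at about (601,254.5) and the board at about (589,132). The turquoise jar stays out of the job. I'll lift the right jar first.

```bash
python3 -m creep '[{"translation":[557.5,-384.3,0],"angular":[0,0,0.429],"jaw":1},{"translation":[557.5,-384.3,0],"angular":[0,0,0.429],"jaw":1},{"translation":[557.5,-384.3,0],"angular":[0,0,0.429],"jaw":1},{"translation":[557.5,-384.3,0],"angular":[0,0,0.429],"jaw":1},{"translation":[557.5,-384.3,0],"angular":[0,0,0.429],"jaw":1},{"translation":[557.5,-384.3,0],"angular":[0,0,0.429],"jaw":1},{"translation":[557.5,-384.3,0],"angular":[0,0,0.429],"jaw":1},{"translation":[557.5,-384.3,0],"angular":[0,0,0.429],"jaw":1}]'
cat > g.py <<'E'
import sys
from h import *
from scipy.spatial.transform import Rotation as R
t=np.array(list(map(float,sys.argv[1:4])))
o=ctrl.get_obs();r=R.from_rotvec(o["orientation"]);g=R.from_matrix(np.diag([1,-1,-1]))
print(o["t"],o["ee_pos"].round(1),o["qpos"].round(2),"F",o["ft_force"].round(2),"w",round(o["width"],1),round(o["grasp_force"],1))
print("tr",r.inv().apply(t-o["ee_pos"]).round(1),"ang",(r.inv()*g).as_rotvec().round(3))
E
python3 g.py 607 13.5 130
```

```text
t: 1.6
ee_pos: [516.4, -138.9, 193.2]
orientation: [3.141, -0.0, 0.001]
ft_force: [-0.1, -1.2, -1.2]
width: 87.9
grasp_force: 0.0
1.6 [ 516.4 -138.9  193.2] [-0.28  0.29  1.83 -0.    1.02  1.29] F [-0.06 -1.15 -1.24] w 87.9 0.0
tr [  90.5 -152.4   63.2] ang [ 0.    -0.001 -0.   ]
```

```bash
python3 -m creep '[{"translation":[30,-51,20],"angular":[0,0,0],"jaw":1},{"translation":[60,-102,40],"angular":[0,0,0],"jaw":1},{"translation":[90.5,-152.4,63],"angular":[0,0,0],"jaw":1},{"translation":[90.5,-152.4,63],"angular":[0,0,0],"jaw":1},{"translation":[90.5,-152.4,63],"angular":[0,0,0],"jaw":1},{"translation":[90.5,-152.4,63],"angular":[0,0,0],"jaw":1},{"translation":[90.5,-152.4,63],"angular":[0,0,0],"jaw":1},{"translation":[90.5,-152.4,63],"angular":[0,0,0],"jaw":1}]'
python3 g.py 607 13.5 42
python3 - <<'E'
from h import *
a=ctrl.get_image("scene");b=ctrl.get_image("top")
cv2.imwrite("pics/c1.png",np.hstack([cv2.resize(a[120:280,200:380],(400,356)),cv2.resize(b[130:290,210:390],(400,356))])[:,:,::-1])
E
```

```text
t: 2.6
ee_pos: [606.0, 10.9, 130.3]
orientation: [3.142, -0.002, 0.001]
ft_force: [-0.1, -0.4, 0.1]
width: 87.8
grasp_force: 0.0
2.6 [606.   10.9 130.3] [-0.    0.47  1.72 -0.    0.95  1.57] F [-0.13 -0.43  0.12] w 87.8 0.0
tr [ 1.  -2.6 88.3] ang [ 0.    -0.001 -0.001]
```

View pics/c1.png

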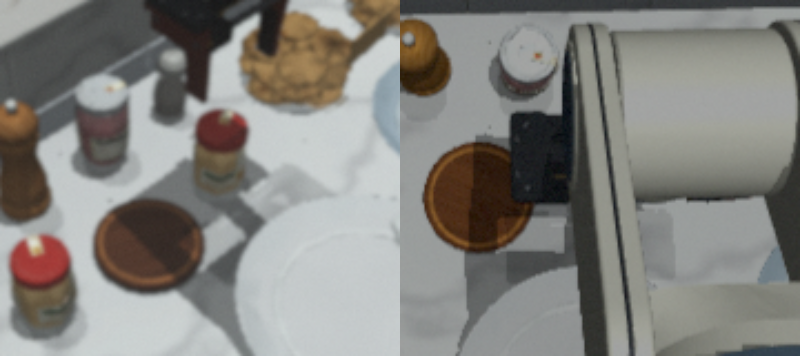

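The open fingers straddle the right jar, centred over the red lid in the scene view at about (220,120) in the left half. Next I descend and grip.

```bash
python3 -m creep '[{"translation":[1,-2.5,25],"angular":[0,0,0],"jaw":1},{"translation":[1,-2.5,50],"angular":[0,0,0],"jaw":1},{"translation":[1,-2.5,75],"angular":[0,0,0],"jaw":1},{"translation":[1,-2.5,88],"angular":[0,0,0],"jaw":1},{"translation":[1,-2.5,88],"angular":[0,0,0],"jaw":1},{"translation":[1,-2.5,88],"angular":[0,0,0],"jaw":0.5},{"translation":[1,-2.5,88],"angular":[0,0,0],"jaw":0.5},{"translation":[1,-2.5,88],"angular":[0,0,0],"jaw":0.5}]'
```

```text
t: 3.7
ee_pos: [607.4, 14.2, 42.5]
orientation: [3.142, -0.0, 0.002]
ft_force: [0.1, 0.2, -0.2]
width: 61.3
grasp_force: 0.0
```

```bash
python3 -m creep '[{"translation":[0,0,0],"angular":[0,0,0],"jaw":0.5},{"translation":[0,0,0],"angular":[0,0,0],"jaw":0.5},{"translation":[0,0,-2],"angular":[0,0,0],"jaw":0.5},{"translation":[0,0,-5],"angular":[0,0,0],"jaw":0.5},{"translation":[0,0,-10],"angular":[0,0,0],"jaw":0.5},{"translation":[0,0,-10],"angular":[0,0,0],"jaw":0.5},{"translation":[0,0,-10],"angular":[0,0,0],"jaw":0.5},{"translation":[0,0,-10],"angular":[0,0,0],"jaw":0.5}]'
```

```text
t: 4.7
ee_pos: [606.8, 14.2, 51.7]
orientation: [-3.142, 0.0, 0.0]
ft_force: [-1.0, 0.6, -1.3]
width: 55.8
grasp_force: 30.0
```

```bash
python3 -m creep '[{"translation":[0,0,-10],"angular":[0,0,0],"jaw":0.5},{"translation":[0,0,-20],"angular":[0,0,0],"jaw":0.5},{"translation":[0,0,-20],"angular":[0,0,0],"jaw":0.5},{"translation":[0,0,-20],"angular":[0,0,0],"jaw":0.5},{"translation":[0,0,-20],"angular":[0,0,0],"jaw":0.5},{"translation":[0,0,-20],"angular":[0,0,0],"jaw":0.5},{"translation":[0,0,-20],"angular":[0,0,0],"jaw":0.5},{"translation":[0,0,-20],"angular":[0,0,0],"jaw":0.5}]'
python3 - <<'E'
from h import *
F=[]
for k in range(6):
  a=ctrl.get_image("scene");o=ctrl.get_obs();F.append(o["ft_force"])
print(np.array(F).round(2),np.mean(F,0),o["joint_torque"])
cv2.imwrite("pics/c2.png",cv2.resize(a[120:280,200:380],(540,480))[:,:,::-1])
E
```

```text
t: 5.7
ee_pos: [606.9, 14.2, 71.7]
orientation: [-3.142, 0.0, 0.0]
ft_force: [0.2, 0.3, -1.9]
width: 55.9
grasp_force: 30.0
[[ 1.09 -0.28 -0.34]
 [-1.38  1.38 -0.64]
 [ 0.04 -0.44 -1.32]
 [ 0.84 -0.98 -1.87]
 [ 0.37 -0.72 -1.72]
 [ 0.05 -0.86 -0.73]] [ 0.16967816 -0.31836    -1.10425   ] [-1.39853419e-03 -5.69235313e+01 -2.20197684e+01  1.03739515e-02
 -7.52274343e-02  4.81302447e-05]
```

View pics/c2.png

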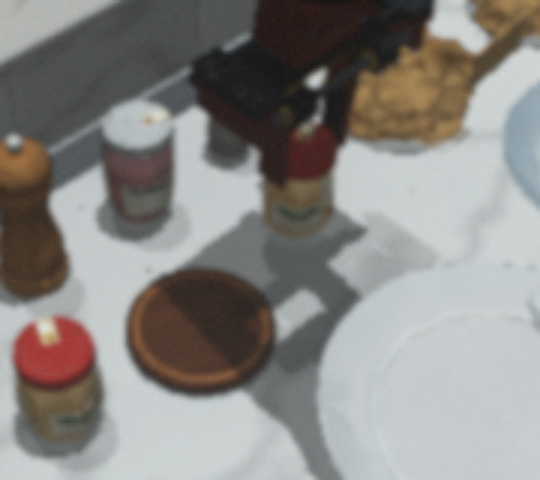

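The jar is held and clear of the marble, and the load of about 1.1 N makes it the dummy. I'll put it back where it stood.

```bash
python3 -m creep '[{"translation":[0,0,10],"angular":[0,0,0],"jaw":0.5},{"translation":[0,0,20],"angular":[0,0,0],"jaw":0.5},{"translation":[0,0,26],"angular":[0,0,0],"jaw":0.5},{"translation":[0,0,29.5],"angular":[0,0,0],"jaw":0.5},{"translation":[0,0,30],"angular":[0,0,0],"jaw":0.5},{"translation":[0,0,30],"angular":[0,0,0],"jaw":0.5},{"translation":[0,0,30],"angular":[0,0,0],"jaw":0.75},{"translation":[0,0,30],"angular":[0,0,0],"jaw":1}]'
python3 -m creep '[{"translation":[0,0,0],"angular":[0,0,0],"jaw":1},{"translation":[0,0,0],"angular":[0,0,0],"jaw":1},{"translation":[0,0,-20],"angular":[0,0,0],"jaw":1},{"translation":[0,0,-45],"angular":[0,0,0],"jaw":1},{"translation":[0,0,-75],"angular":[0,0,0],"jaw":1},{"translation":[0,0,-100],"angular":[0,0,0],"jaw":1},{"translation":[0,0,-100],"angular":[0,0,0],"jaw":1},{"translation":[0,0,-100],"angular":[0,0,0],"jaw":1}]'
python3 g.py 601 254.5 130
python3 - <<'E'
from h import *
a=ctrl.get_image("scene")
cv2.imwrite("pics/c3.png",cv2.resize(a[120:280,200:380],(540,480))[:,:,::-1])
E
```

```text
t: 7.0
ee_pos: [606.9, 14.2, 41.6]
orientation: [-3.142, 0.0, 0.0]
ft_force: [-0.1, 0.5, -0.1]
width: 72.3
grasp_force: 0.0
t: 8.0
ee_pos: [606.6, 14.2, 141.7]
orientation: [-3.142, 0.0, 0.0]
ft_force: [0.5, 0.3, -0.4]
width: 88.0
grasp_force: 0.0
8.0 [606.6  14.2 141.7] [0.   0.46 1.71 0.   0.98 1.57] F [ 0.47  0.28 -0.43] w 88.0 0.0
tr [  -5.6 -240.3   11.7] ang [-0.  0. -0.]
```

View pics/c3.png

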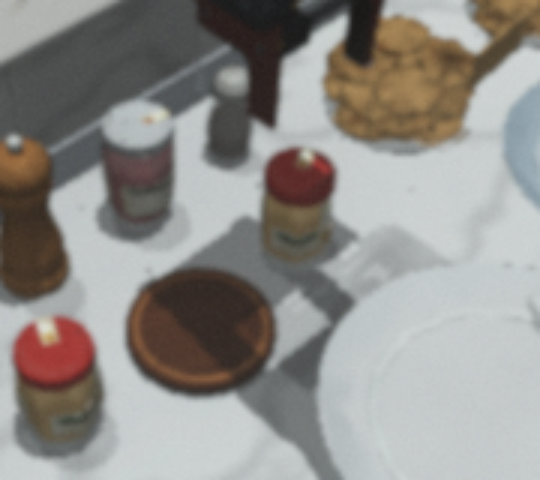

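The dummy stands upright where it was, in crop pixel (298,210). Next is the left jar.

```bash
python3 -m creep '[{"translation":[-1,-45,0],"angular":[0,0,0],"jaw":1},{"translation":[-2,-95,0],"angular":[0,0,0],"jaw":1},{"translation":[-3,-145,0],"angular":[0,0,0],"jaw":1},{"translation":[-4,-195,0],"angular":[0,0,0],"jaw":1},{"translation":[-5.5,-240,0],"angular":[0,0,0],"jaw":1},{"translation":[-5.5,-240.3,11],"angular":[0,0,0],"jaw":1},{"translation":[-5.5,-240.3,11],"angular":[0,0,0],"jaw":1},{"translation":[-5.5,-240.3,11],"angular":[0,0,0],"jaw":1}]'
python3 g.py 601 254.5 42
python3 - <<'E'
from h import *
a=ctrl.get_image("scene");b=ctrl.get_image("top")
cv2.imwrite("pics/c4.png",np.hstack([cv2.resize(a[160:320,150:330],(400,356)),cv2.resize(b[130:290,130:310],(400,356))])[:,:,::-1])
E
```

```text
t: 9.05
ee_pos: [601.3, 253.1, 130.2]
orientation: [3.141, -0.002, -0.002]
ft_force: [0.5, -1.0, 0.5]
width: 88.0
grasp_force: 0.0
9.05 [601.3 253.1 130.2] [ 0.38  0.53  1.61 -0.    1.    1.95] F [ 0.46 -1.03  0.53] w 88.0 0.0
tr [-0.1 -1.4 88.2] ang [ 0.001  0.001 -0.001]
```

View pics/c4.png

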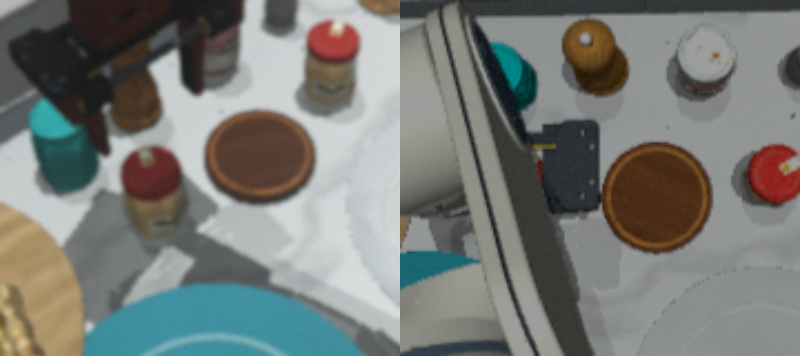

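The fingers straddle the left jar, and the turquoise jar is clear.

```bash
python3 -m creep '[{"translation":[0,0,25],"angular":[0,0,0],"jaw":1},{"translation":[0,0,50],"angular":[0,0,0],"jaw":1},{"translation":[0,0,75],"angular":[0,0,0],"jaw":1},{"translation":[0,0,88.5],"angular":[0,0,0],"jaw":1},{"translation":[0,0,88.5],"angular":[0,0,0],"jaw":1},{"translation":[0,0,88.5],"angular":[0,0,0],"jaw":0.5},{"translation":[0,0,88.5],"angular":[0,0,0],"jaw":0.5},{"translation":[0,0,88.5],"angular":[0,0,0],"jaw":0.5}]'
python3 -m creep '[{"translation":[0,0,0],"angular":[0,0,0],"jaw":0.5},{"translation":[0,0,0],"angular":[0,0,0],"jaw":0.5},{"translation":[0,0,0],"angular":[0,0,0],"jaw":0.5},{"translation":[0,0,-5],"angular":[0,0,0],"jaw":0.5},{"translation":[0,0,-15],"angular":[0,0,0],"jaw":0.5},{"translation":[0,0,-30],"angular":[0,0,0],"jaw":0.5},{"translation":[0,0,-45],"angular":[0,0,0],"jaw":0.5},{"translation":[0,0,-45],"angular":[0,0,0],"jaw":0.5}]'
python3 - <<'E'
from h import *
F=[]
for k in range(6):
  a=ctrl.get_image("scene");o=ctrl.get_obs();F.append(o["ft_force"])
print(np.mean(F,0),o["moment"])
E
python3 g.py 589 132 87
```

```text
t: 10.15
ee_pos: [601.9, 254.7, 43.0]
orientation: [-3.141, 0.0, -0.002]
ft_force: [-0.9, -0.0, -0.3]
width: 61.2
grasp_force: 0.0
t: 11.15
ee_pos: [602.8, 255.0, 89.4]
orientation: [-3.14, 0.0, -0.005]
ft_force: [0.6, -0.1, -4.7]
width: 55.4
grasp_force: 30.0
[ 0.29995029 -0.02022006 -5.25063258] [0.02323714 0.03037447 0.01751997]
11.45 [601.1 254.3  86.7] [ 0.38  0.59  1.63 -0.    0.92  1.95] F [ 0.19 -0.55 -5.56] w 55.4 30.0
tr [-12.  122.3  -0.3] ang [ 0.     0.001 -0.   ]
```

About 5.2 N, so this is the full jar. I'll carry it to the board.

```bash
python3 -m creep '[{"translation":[-1,10,0],"angular":[0,0,0],"jaw":0.5},{"translation":[-3,30,0],"angular":[0,0,0],"jaw":0.5},{"translation":[-6,55,0],"angular":[0,0,0],"jaw":0.5},{"translation":[-8,80,0],"angular":[0,0,0],"jaw":0.5},{"translation":[-10,103,0],"angular":[0,0,0],"jaw":0.5},{"translation":[-12,118,0],"angular":[0,0,0],"jaw":0.5},{"translation":[-12,122,0],"angular":[0,0,0],"jaw":0.5},{"translation":[-12,122,0],"angular":[0,0,0],"jaw":0.5}]'
python3 g.py 589 132 55
python3 - <<'E'
from h import *
a=ctrl.get_image("scene")
cv2.imwrite("pics/c5.png",cv2.resize(a[140:300,180:360],(540,480))[:,:,::-1])
E
```

```text
t: 12.45
ee_pos: [589.7, 132.5, 87.4]
orientation: [-3.141, 0.001, -0.001]
ft_force: [0.2, -0.0, -4.4]
width: 55.9
grasp_force: 30.0
12.45 [589.7 132.5  87.4] [0.2  0.53 1.74 0.   0.87 1.77] F [ 0.25 -0.01 -4.36] w 55.9 30.0
tr [-0.7  0.5 32.4] ang [-0.    -0.    -0.001]
```

View pics/c5.png

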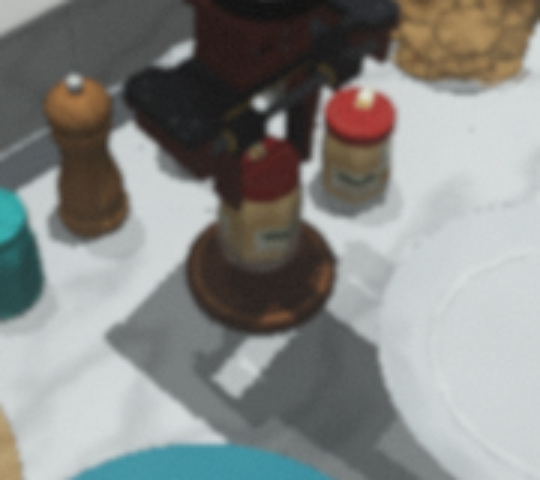

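The jar hangs over the board, upright, at (260,220) in the crop. Next I lower it gently.

```bash
python3 -m creep '[{"translation":[0,0,8],"angular":[0,0,0],"jaw":0.5},{"translation":[0,0,18],"angular":[0,0,0],"jaw":0.5},{"translation":[0,0,25],"angular":[0,0,0],"jaw":0.5},{"translation":[0,0,28],"angular":[0,0,0],"jaw":0.5},{"translation":[0,0,30],"angular":[0,0,0],"jaw":0.5},{"translation":[0,0,31],"angular":[0,0,0],"jaw":0.5},{"translation":[0,0,31],"angular":[0,0,0],"jaw":0.5},{"translation":[0,0,31],"angular":[0,0,0],"jaw":0.5}]'
```

```text
t: 13.5
ee_pos: [589.6, 132.5, 56.5]
orientation: [-3.142, 0.0, -0.001]
ft_force: [-0.8, -0.4, -5.4]
width: 55.6
grasp_force: 30.0
```

```bash
python3 -m creep '[{"translation":[0,0,0.5],"angular":[0,0,0],"jaw":0.5},{"translation":[0,0,1],"angular":[0,0,0],"jaw":0.5},{"translation":[0,0,1.5],"angular":[0,0,0],"jaw":0.5},{"translation":[0,0,2],"angular":[0,0,0],"jaw":0.5},{"translation":[0,0,2],"angular":[0,0,0],"jaw":0.5},{"translation":[0,0,2],"angular":[0,0,0],"jaw":0.5},{"translation":[0,0,2],"angular":[0,0,0],"jaw":0.5},{"translation":[0,0,2],"angular":[0,0,0],"jaw":0.5}]'
```

```text
t: 14.5
ee_pos: [589.8, 132.6, 54.8]
orientation: [-3.141, 0.0, -0.001]
ft_force: [-1.6, -0.6, 4.6]
width: 55.7
grasp_force: 30.0
```

Contact. Release and rise.

```bash
python3 -m creep '[{"translation":[0,0,-0.5],"angular":[0,0,0],"jaw":0.5},{"translation":[0,0,-0.5],"angular":[0,0,0],"jaw":0.75},{"translation":[0,0,-0.5],"angular":[0,0,0],"jaw":1},{"translation":[0,0,-0.5],"angular":[0,0,0],"jaw":1},{"translation":[0,0,-0.5],"angular":[0,0,0],"jaw":1},{"translation":[0,0,-0.5],"angular":[0,0,0],"jaw":1},{"translation":[0,0,-15],"angular":[0,0,0],"jaw":1},{"translation":[0,0,-40],"angular":[0,0,0],"jaw":1}]'
python3 -m creep '[{"translation":[0,0,-40],"angular":[0,0,0],"jaw":1},{"translation":[0,0,-80],"angular":[0,0,0],"jaw":1},{"translation":[0,0,-120],"angular":[0,0,0],"jaw":1},{"translation":[-30,0,-150],"angular":[0,0,0],"jaw":1},{"translation":[-70,0,-150],"angular":[0,0,0],"jaw":1},{"translation":[-110,0,-150],"angular":[0,0,0],"jaw":1},{"translation":[-110,0,-150],"angular":[0,0,0],"jaw":1},{"translation":[-110,0,-150],"angular":[0,0,0],"jaw":1}]'
python3 - <<'E'
from h import *
a=ctrl.get_image("scene");b=ctrl.get_image("top")
cv2.imwrite("pics/c6.png",np.hstack([cv2.resize(a[120:280,180:360],(400,356)),cv2.resize(b[130:290,150:330],(400,356))])[:,:,::-1])
E
```

```text
t: 15.5
ee_pos: [588.9, 132.4, 94.7]
orientation: [3.141, -0.0, -0.002]
ft_force: [-0.1, 0.9, -0.1]
width: 87.9
grasp_force: 0.0
t: 16.5
ee_pos: [480.5, 132.7, 245.4]
orientation: [-3.141, 0.0, -0.004]
ft_force: [-0.5, -1.0, 0.3]
width: 87.7
grasp_force: 0.0
```

View pics/c6.png

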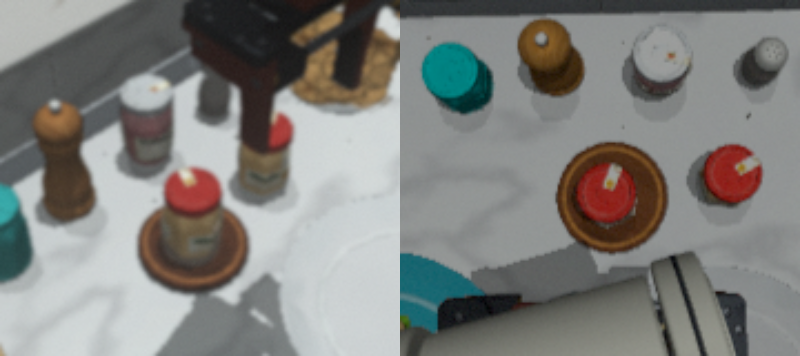

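The full jar stands upright in the middle of the board (top half, about (607,193)). The dummy is upright in its place (732,174), and the row behind is untouched.

```bash
python3 -c "
from workcell import ctrl
print(ctrl.close_job())"
```

```text
the job is handed in; nothing more can be done
None
```

The full jar (left one, about 5.2 N when lifted) now stands upright on the board, the dummy (about 1.1 N) is back upright where it stood, the row behind was left alone, and the job is handed in at about 17 s.

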